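# Stow the two tall bottles in the bathroom caddy

### The arm

A 7-joint arm with a two-finger parallel gripper is mounted at the origin on the work surface. World frame = base frame: x ahead of the robot, y to its left, z up, the work surface at z = 0. Lengths are in mm, angles in rad, forces in N, time in s.
With the tool pointing down it reaches from about 425 to 1025 mm from the base axis. Payload 9.4 kg.
Tool frame: the origin (TCP) lies midway between the tips of the shut fingers; the grasp point (between the pads) lies 19 mm behind it (grip_depth is the z of the grasp point in the tool frame, in mm); z points along the fingers, y is the line along which they close (so a half turn about z gives the same grasp; the last joint's range is limited). The gripper opens to 85 mm and grips with 20 to 120 N. Pads are 22 mm wide; open, the fingers measure 114 mm over their backs; the gripper's body (76 mm by 85 mm) begins 54 mm behind the grasp point. The pads swing forward as they close: fully open they stand 13 mm farther back than shut.
Start: joints at [-1.315, 0.599, -0.003, 1.599, 0.002, 0.943, -0.08], TCP at [236.855, 685.218, 231.275] pointing down, gripper open.
Joint ranges: [-2.57, 2.57], [-0.35, 1.97], [-1.29, 1.29], [0.11, 2.56], [-1.05, 4.19], [0.11, 1.86], [-2.63, 2.63]. Speed limits (rad/s): [2.22, 2.22, 3.01, 3.01, 3.14, 3.14, 3.14].

### API

Orientations are given as a unit quaternion [w, x, y, z].
In Python, from rig import * gives the robot as it stands. Calls block until the motion is done:
- reach(position, orientation): joint-space move of the TCP to a pose.
- move_straight(position, frame=None, rate=150, guard=None): straight line of the TCP; frame=None keeps the orientation; rate is the mean speed in mm/s. With guard (N) it stops when the force on the tool has changed by that much, and returns True; else False.
- goto_joints(angles): joint-space move.
- command_gripper(opening, newtons=None): opening from 0.0 (shut) to 1.0 (fully open); newtons is the grip in N (None keeps the last); returns when the fingers have stopped.
- wait(seconds).
- inverse_kinematics(position, orientation): joint angles nearest the present ones, or None.
- grab_frame(name): name is "scene" or "top" or "wrist"; returns a dict with "img" (384x512x3 uint8, red, green, blue), "z_map" (384x512 float32, mm along the optical axis (not along the pixel's ray), 0 where there is no reading), "camera_matrix" (3x3 intrinsics, pixels), "k1" (the pictures are not rectified: a ray, as slopes to the right and down, at radius r is drawn at 1 + k1 r^2 times it, then the intrinsics apply), "rvec" (rotation vector, rad) and "tvec" (3), from world to camera coordinates, as OpenCV has them. Camera axes: x right, y down, z forward; pixel columns grow to the right and rows downward; lengths in mm; the calibration is good to about 2 mm. A picture is of the moment at which its call begins.
A pose or a line that the arm cannot do raises Unreachable and nothing moves.
- close_job(): hands the job in; it is judged then, once.
Readings, each from a call of its own:
- read_clock(): time.
- read_joint_pos(): joint angles.
- read_qvel(): joint speeds.
- read_tau(): joint torques, N m.
- read_ee_pos(): TCP position.
- read_tool_rot(): TCP orientation.
- read_contact_force(): force on the tool from outside, world axes, zero at the start.
- read_wrist_torque(): the same for the moment, N m.
- read_finger_gap(): opening from 0.0 (shut) to 1.0 (fully open).
- read_grip_force(): force on a finger pad.
Only numpy, scipy, OpenCV 4.12 (cv2) and the standard library are available. Lean on these libraries where they do the work, as an engineer would, in place of code of your own. Each camera call takes 0.05 s, during which the arm holds its last target. There are 200 camera calls.

### The job

Put the two tall round white bottles from the bench into the wooden caddy, one in each of its two empty compartments, standing upright on the compartment floor. Set them down gently, do not drop them in, and leave the lidded jar in its own compartment; the short bottle and the flat rectangular flask are not wanted.

Things in the scene. Friction and masses are not known exactly. Their poses are not given: they have to be found in the camera images.
- caddy: loose open wooden caddy, 1.2 kg, a row of three square compartments along own y (y to the robot's left, yaw within 0.3 rad). Outside 96 (x) by 272 (y) mm, 60 high; walls, dividers, floor 8 mm thick; compartments 80 by 80 mm. Origin: centre of underside. Compartment centres at y = -88 (holds the jar), 0 and +88 mm (empty), x = 0, floor 8 mm above origin.
- bottle_a: one of two like tall round white bottles with a grey cap: straight body 52 mm wide up to 118 mm, cap 32 mm wide, 155 mm high in all, 0.2 to 0.45 kg, upright and loose on the bench at the left (+y). Origin: centre of underside, z up its axis. Neighbours, at least 50 mm clear: a short bottle of like shape (86 mm high) and a flat rectangular flask (138 mm high).
- bottle_b: one of two like tall round white bottles with a grey cap: straight body 52 mm wide up to 118 mm, cap 32 mm wide, 155 mm high in all, 0.2 to 0.45 kg, upright and loose on the bench at the left (+y). Origin: centre of underside, z up its axis. Neighbours, at least 50 mm clear: a short bottle of like shape (86 mm high) and a flat rectangular flask (138 mm high).
- jar: squat white jar with a wooden lid, 62 mm in diameter, 70 mm high, standing in the caddy's compartment at own y = -88 mm. Origin: centre of its underside. It stays there.
There are look-alikes about, which are no part of the job. Leave any purple or red look-alike of the bottle_b alone. Leave any red look-alike of the bottle_a alone.

How it is judged (in metres and radians):
At the end, for the whole second after the job is handed in: A tall bottle in each of the two compartments that were empty (either way round) and the jar in its own: within 20 mm of the compartment's centre along each caddy axis, underside less than 18 mm above the caddy's underside, within 10 degrees of upright, bottles still. Caddy level (((x of bottle_a in the frame of caddy between -0.02 and 0.02 m and y of bottle_a in the frame of caddy between -0.02 and 0.02 m and z of each of bottle_a, bottle_b in the frame of caddy below 0.018 m and x of bottle_b in the frame of caddy between -0.02 and 0.02 m and y of bottle_b in the frame of caddy between 0.068 and 0.108 m) or (x of bottle_b in the frame of caddy between -0.02 and 0.02 m and y of bottle_b in the frame of caddy between -0.02 and 0.02 m and z of each of bottle_b, bottle_a in the frame of caddy below 0.018 m and x of bottle_a in the frame of caddy between -0.02 and 0.02 m and y of bottle_a in the frame of caddy between 0.068 and 0.108 m)) and angle between each of bottle_a, bottle_b, jar's own z axis and vertical below 0.17 rad and linear speed of each of bottle_a, bottle_b below 0.03 m/s and x of jar in the frame of caddy between -0.02 and 0.02 m and y of jar in the frame of caddy between -0.108 and -0.068 m and z of jar in the frame of caddy below 0.018 m and angle between caddy's own z axis and vertical below 0.1 rad); the robot touches nothing.
It fails at once if a bottle is dropped into the caddy (it moves faster than 0.7 m/s within the caddy's outline with its underside less than 70 mm above the caddy's underside) ((x of bottle_a in the frame of caddy between -0.04 and 0.04 m and y of bottle_a in the frame of caddy between -0.13 and 0.13 m and z of bottle_a in the frame of caddy below 0.07 m and linear speed of bottle_a above 0.7 m/s) or (x of bottle_b in the frame of caddy between -0.04 and 0.04 m and y of bottle_b in the frame of caddy between -0.13 and 0.13 m and z of bottle_b in the frame of caddy below 0.07 m and linear speed of bottle_b above 0.7 m/s)).
It also fails if it takes over 64 s, if anything falls off the work surface, if the arm or the gripper's body presses on something with over 40 N, if the wrist force passes 120 N, or if a joint passes its speed limit or range.

## Working session

There is one attempt and no reset: what is moved stays moved. The work goes in short steps, each a Python script; the robot and the scene stay as the last script left them, time stands still between calls to the robot, and variables do not carry over. Pictures are saved under pics/ and viewed, at most 10 in all, crops included, and the job is handed in when it is done.

```bash
mkdir -p pics
cat > h.py <<'E'
from rig import *
import numpy as np, cv2
def snap(cam,fn=None):
    f=grab_frame(cam)
    if fn: cv2.imwrite('pics/'+fn,f['img'][:,:,::-1])
    np.savez('last_%s.npz'%cam,**f)
    return f
def cloud(f):
    z=f['z_map']; h,w=z.shape; K=np.array(f['camera_matrix'],float)
    u,v=np.meshgrid(np.arange(w),np.arange(h))
    p=np.stack([u,v],-1).reshape(-1,1,2).astype(np.float64)
    n=cv2.undistortPoints(p,K,np.array([float(f['k1']),0,0,0]))[:,0]
    c=np.c_[n,np.ones(len(n))]*z.reshape(-1,1)
    R=cv2.Rodrigues(np.array(f['rvec'],float))[0]
    P=(c-np.array(f['tvec'],float).reshape(3))@R
    P[z.ravel()==0]=np.nan
    return P.reshape(h,w,3)
E
python3 - <<'E'
from h import *
a=snap('scene','scene.png');b=snap('top','top.png')
cv2.imwrite('pics/both.png',np.vstack([a['img'],b['img']])[:,:,::-1][:, :]) if 0 else None
for f in (a,b):
    P=cloud(f); print(f['tvec'],f['rvec'],f['camera_matrix'],f['k1'],np.mean(f['z_map']==0))
print(read_clock(),read_tool_rot())
E
```

```text
[-509.11141263 -132.11891616 1373.40789762] [ 2.18866875  0.55308272 -0.27817316] [[474.71410022   0.         255.9413418 ]
 [  0.         474.71410022 187.17415696]
 [  0.           0.           1.        ]] -0.0403366502948304 0.0039215087890625
[   8.73069842  584.73501407 1157.09816458] [ 2.13439608 -2.14327481  0.10992314] [[481.0090392    0.         257.35243951]
 [  0.         481.0090392  191.32393346]
 [  0.           0.           1.        ]] -0.02681213687506374 0.0042572021484375
0.1 [-5.13640372e-05  1.65584707e-01  9.86195332e-01 -6.85450368e-04]
```

View pics/scene.png

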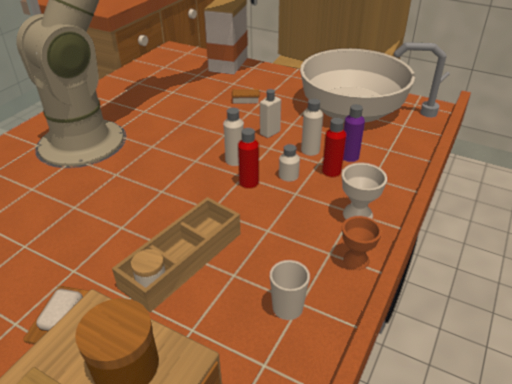

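View pics/top.png

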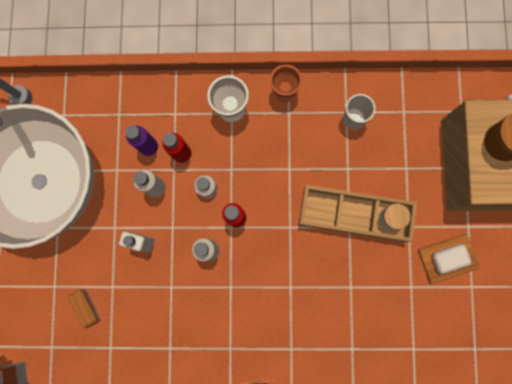

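The white candidates in the top view, with scene pixels in brackets:
- (148,183) [312,130]: tall round bottle.
- (205,250) [233,140]: tall round bottle.
- (205,187) [289,163]: short bottle.
- (133,242) [270,115]: flat flask.

The two tall round ones fit the description. The red and purple bottles are decoys. Next I'll measure positions from depth and check the choice in a crop.

Run:
```python
import numpy as np,cv2
from h import cloud
b=dict(np.load('last_top.npz')); P=cloud(b)
a=dict(np.load('last_scene.npz')); Q=cloud(a)
# cluster everything 60..170 mm high in the bottle area, both clouds on a 2 mm xy grid
for nm,C,I in(('top',P,b['img']),('scene',Q,a['img'])):
    m=(C[...,2]>70)&(C[...,2]<175)&(C[...,0]>350)&(C[...,0]<820)&(C[...,1]>-50)&(C[...,1]<480)
    n,L,st,_=cv2.connectedComponentsWithStats(m.astype(np.uint8))
    for i in range(1,n):
        if st[i,4]<40: continue
        p=C[L==i]; zt=np.nanpercentile(p[:,2],98); t=p[p[:,2]>zt-6]
        c=(t.min(0)+t.max(0))/2
        print(nm,'pix',st[i,:4],'ztop %.0f'%zt,'cap c',c[:2].round(),'size',np.ptp(t,0)[:2].round(),'rgb',np.median(I[L==i],0))
# caddy rim
m=(P[...,2]>50)&(P[...,2]<66)&(P[...,0]>400)&(P[...,0]<700)&(P[...,1]>-350)&(P[...,1]<0)
n,L,st,_=cv2.connectedComponentsWithStats(m.astype(np.uint8),connectivity=8)
for i in range(1,n):
    if st[i,4]<100: continue
    p=P[L==i][:,:2].astype(np.float32); print('rim',st[i],cv2.minAreaRect(p),p.min(0),p.max(0))
s=cv2.resize(a['img'][80:200,200:380],None,fx=4,fy=4,interpolation=cv2.INTER_CUBIC)
cv2.imwrite('pics/crop.png',s[:,:,::-1])
```

```text
top pix [208  91  41  26] ztop 116 cap c [790.  74.] size [60. 97.] rgb [175. 156. 138.]
top pix [ 53 116  40 120] ztop 123 cap c [618. 441.] size [284.  78.] rgb [192. 175. 154.]
top pix [125 125  27  26] ztop 157 cap c [711. 293.] size [31. 32.] rgb [81. 36. 82.]
top pix [162 133  25  25] ztop 156 cap c [691. 205.] size [30. 31.] rgb [116.  24.  19.]
top pix [133 170  27  24] ztop 157 cap c [603. 271.] size [30. 31.] rgb [119. 111. 107.]
top pix [196 177  14  14] ztop 91 cap c [599. 137.] size [30. 27.] rgb [119. 113. 109.]
top pix [222 203  23  23] ztop 156 cap c [522.  61.] size [29. 29.] rgb [122.  48.  34.]
top pix [119 232  29  20] ztop 140 cap c [461. 299.] size [20. 21.] rgb [157.5 138.  123. ]
top pix [192 239  25  22] ztop 157 cap c [440. 129.] size [29. 30.] rgb [131.5 119.5 111. ]
scene pix [301  73  94  83] ztop 155 cap c [659. 247.] size [140. 121.] rgb [122. 103.  95.]
scene pix [260  89  21  29] ztop 138 cap c [463. 297.] size [25. 22.] rgb [140. 127. 110.]
scene pix [223 108  36  59] ztop 156 cap c [484.  94.] size [113. 100.] rgb [126.  74.  70.]
scene pix [283 145  13  12] ztop 90 cap c [602. 133.] size [32. 33.] rgb [100.   91.   81.5]
scene pix [341 163  33  39] ztop 115 cap c [791.  74.] size [ 57. 104.] rgb [162. 146. 127.]
rim [300 185 106  56 944] ((530.1395874023438, -230.08419799804688), (255.69395446777344, 97.35389709472656), 80.5238037109375) [ 462.26337 -349.094  ] [597.4562   -97.354065]
```

View pics/crop.png

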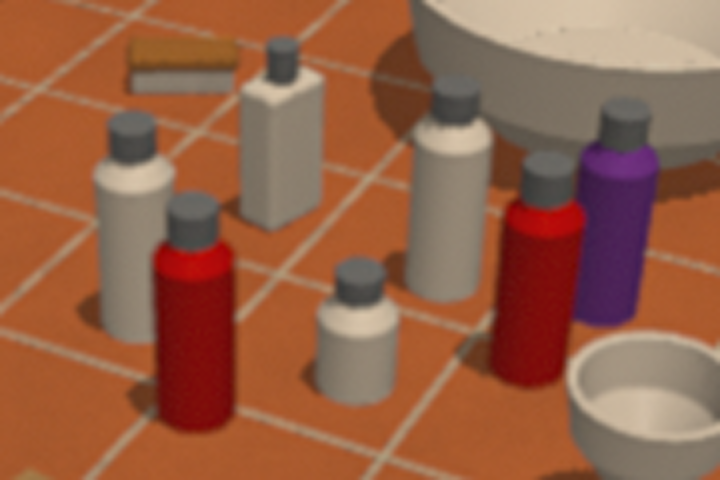

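The crop confirms it. The tall white round bottles are at crop (132,230) and (450,190), which is world ≈ (440,129) and (603,271). Next I'll get the caddy pose and check the IK.

```bash
cat >> h.py <<'E'
from scipy.spatial.transform import Rotation as Ro
def down(phi):   # tool down, closing along world heading phi
    y=np.array([np.cos(phi),np.sin(phi),0]);z=np.array([0,0,-1.]);x=np.cross(y,z)
    q=Ro.from_matrix(np.c_[x,y,z]).as_quat(); return [q[3],q[0],q[1],q[2]]
def caddy(f):
    P=cloud(f)
    m=(P[...,2]>50)&(P[...,2]<66)&(P[...,0]>400)&(P[...,0]<700)&(P[...,1]>-450)&(P[...,1]<-60)
    m=cv2.morphologyEx(m.astype(np.uint8),cv2.MORPH_CLOSE,np.ones((5,5)))
    n,L,st,_=cv2.connectedComponentsWithStats(m); i=1+np.argmax(st[1:,4])
    p=P[(L==i)&(P[...,2]>50)&(P[...,2]<66)][:,:2].astype(np.float32)
    r=cv2.minAreaRect(p); b=cv2.boxPoints(r)
    e=[b[1]-b[0],b[2]-b[1]]; e=max(e,key=np.linalg.norm); e=e*np.sign(e[1])
    return np.array(r[0]),np.arctan2(-e[0],e[1]),r[1]   # centre, yaw, size
E
python3 - <<'E'
from h import *
f=dict(np.load('last_top.npz')); c,yaw,s=caddy(f); print(c,yaw,s)
R=np.array([[np.cos(yaw),-np.sin(yaw)],[np.sin(yaw),np.cos(yaw)]])
for y in(-88,0,88): print(y,c+R@[0,y])
for k in(0,np.pi):
  for p in([440,129],[603,271],c+R@[0,88],c):
    for z in (90,265):
      j=inverse_kinematics([p[0],p[1],z],down(yaw+k)); print(k,z,None if j is None else np.round(j,2))
E
```

```text
[ 528.80480957 -238.08117676] -0.16539098 (271.9093017578125, 97.35389709472656)
-88 [ 514.31666577 -324.88033342]
0 [ 528.80480957 -238.08117676]
88 [ 543.29295337 -151.28202009]
0 90 [-0.55  0.54  0.2   2.33 -0.35  0.3  -0.2 ]
0 265 [-0.78  0.25  0.46  2.17 -0.16  0.76 -0.38]
0 90 [-0.66  0.7   0.23  1.87 -0.26  0.6  -0.42]
0 265 [-0.77  0.51  0.4   1.74 -0.24  0.94 -0.44]
0 90 [ 0.04  0.62  0.19  2.09 -0.26  0.45  0.26]
0 265 [-0.31  0.43  0.68  1.96 -0.35  0.87  0.4 ]
0 90 [ 0.19  0.63  0.19  2.06 -0.25  0.48  0.41]
0 265 [-0.31  0.55  0.99  1.94 -0.57  0.96  0.79]
3.141592653589793 90 [-0.14  0.55 -0.37  2.3   0.56  0.37  1.98]
3.141592653589793 265 [-0.12  0.25 -0.36  2.13  0.13  0.78  2.42]
3.141592653589793 90 [-0.22  0.73 -0.45  1.84  0.47  0.68  2.03]
3.141592653589793 265 [-0.22  0.52 -0.44  1.7   0.26  0.98  2.22]
3.141592653589793 90 [ 0.48  0.64 -0.46  2.06  0.54  0.55  2.61]
3.141592653589793 265 [-0.54  0.59  1.12  1.98 -0.64  0.99 -2.41]
3.141592653589793 90 [-0.23  0.83  0.92  2.08 -1.01  0.76 -1.96]
3.141592653589793 265 [-0.37  0.61  1.12  1.94 -0.66  1.01 -2.25]
```

```bash
cat >> h.py <<'E'
YAW=-0.165
def capc(f,x,y):
    P=cloud(f); m=(np.hypot(P[...,0]-x,P[...,1]-y)<35)&(P[...,2]>146)&(P[...,2]<165)
    t=P[m][:,:2].astype(np.float32)
    return (np.array(cv2.minEnclosingCircle(t)[0]),cv2.minEnclosingCircle(t)[1]*2,len(t)) if len(t)>20 else None
E
python3 - <<'E'
from h import *
reach([603,271,290],down(YAW)); command_gripper(1.0,40)
f=snap('wrist','w1.png'); print(capc(f,603,271),read_clock(),read_ee_pos(),read_finger_gap())
g=dict(np.load('last_top.npz'));print(capc(g,603,271),capc(g,440,129))
E
```

```text
(array([603.44781494, 271.47003174]), 31.981914520263672, 708) 2.3667 [602.75954684 271.59074869 289.87375725] 1.0036086480681132
(array([602.04071045, 270.3895874 ]), 32.28973388671875, 161) (array([440.43338013, 129.50221252]), 31.718326568603516, 160)
```

View pics/w1.png

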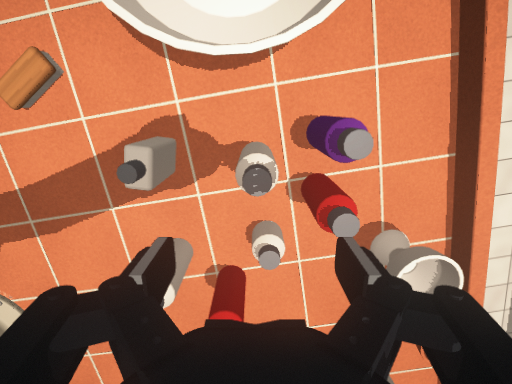

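The wrist view shows the tall white bottle at (256,178), with its cap at (603,271). That agrees with the top camera to about 1 mm, and the flask, short, red and purple bottles are clear of the fingers. I'll grasp it now.

```bash
cat >> h.py <<'E'
def pick(x,y,z=89):
    if move_straight([x,y,z],rate=120,guard=15): print('guard hit',read_ee_pos(),read_contact_force()); return False
    command_gripper(0.0,40); wait(.2)
    print('gap',read_finger_gap()*85,'grip',read_grip_force(),'tcp',read_ee_pos())
    move_straight([x,y,z+15],rate=60); wait(.1)
    print('lift',read_contact_force(),read_grip_force())
    return True
E
python3 - <<'E'
from h import *
print(pick(603,271)); print(read_clock(),read_finger_gap()*85)
f=snap('scene','s1.png')
E
python3 -c "
import cv2;i=cv2.imread('pics/s1.png');cv2.imwrite('pics/s1c.png',cv2.resize(i[40:220,180:400],None,fx=3,fy=3))"
```

```text
gap 50.44404744111156 grip 41.17133294697851 tcp [603.38797466 271.13281111  89.65451956]
lift [-0.02030256  0.68974856 -2.64936778] 42.098311164882034
True
5.3083 50.3939167240931
```

View pics/s1c.png

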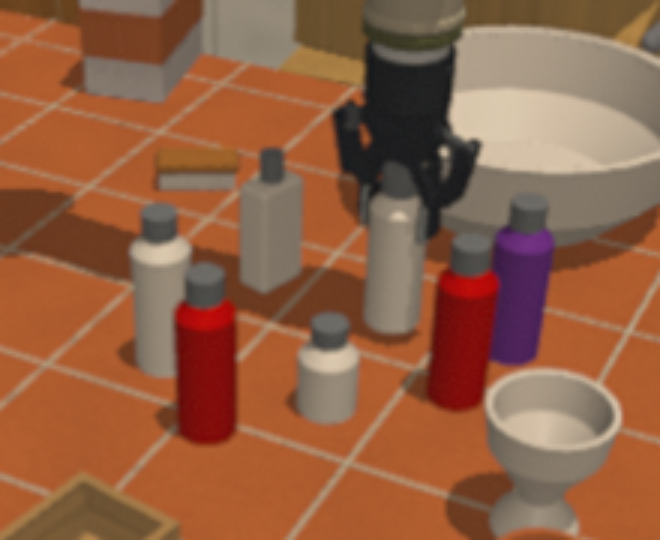

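The scene crop shows the bottle at (395,260) held upright and lifted clear, with its neighbours undisturbed. It goes to the centre compartment.

```bash
cat >> h.py <<'E'
C0=np.array([528.8,-238.1])
def comp(y): return C0+y*np.array([-np.sin(YAW),np.cos(YAW)])
def place(y,ztcp=97.5):
    p=read_ee_pos(); x0,y0=p[0],p[1]
    move_straight([x0,y0,270],rate=150)
    c=comp(y)
    move_straight([c[0],c[1],270],rate=200)
    move_straight([c[0],c[1],ztcp+20],rate=120)
    wait(.2); print('above',read_ee_pos(),read_contact_force())
    h=move_straight([c[0],c[1],ztcp-4],rate=20,guard=4)
    print('touch',h,read_ee_pos(),read_contact_force(),'gap',read_finger_gap()*85,read_clock())
E
python3 - <<'E'
from h import *
place(0)
snap('scene','s2.png')
E
python3 -c "
import cv2;i=cv2.imread('pics/s2.png');cv2.imwrite('pics/s2c.png',cv2.resize(i[130:310,90:310],None,fx=3,fy=3))"
```

```text
above [ 529.06590159 -238.1177457   118.01389626] [ 0.44442737 -1.46475301 -2.66055881]
touch True [ 528.81674501 -238.14076699   97.6170359 ] [0.11392106 0.06899435 5.4366096 ] gap 50.50938795388826 11.875
```

View pics/s2c.png

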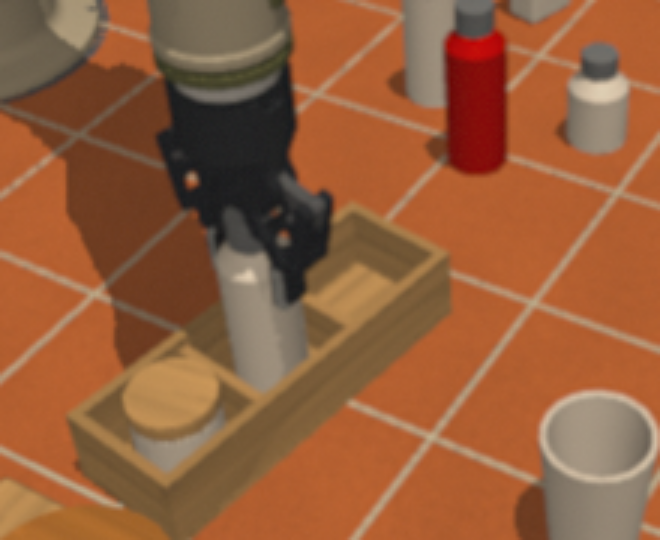

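The crop shows the bottle at (262,330) standing in the centre compartment. Contact came at the expected floor height of 97.6 mm. I'll release it and go to the second bottle.

```bash
python3 - <<'E'
from h import *
command_gripper(1.0); wait(.3); print(read_contact_force())
c=comp(0); move_straight([c[0],c[1],290],rate=120)
reach([440.4,129.5,290],down(YAW)); 
f=snap('wrist'); r=capc(f,440,129); print(r)
g=snap('top'); print(caddy(g)); 
cc=capc  # cap of placed bottle at 163
P=cloud(g); m=(np.hypot(P[...,0]-c[0],P[...,1]-c[1])<35)&(P[...,2]>154); print(cv2.minEnclosingCircle(P[m][:,:2].astype(np.float32)),c,np.nanpercentile(P[m][:,2],90))
if r is not None and np.hypot(*(r[0]-[440.4,129.5]))<6: print(pick(*((r[0]+[440.4,129.5])/2)),read_clock())
snap('scene','s3.png')
E
python3 -c "
import cv2;i=cv2.imread('pics/s3.png');cv2.imwrite('pics/s3c.png',cv2.resize(i[80:310,100:350],None,fx=2.5,fy=2.5))"
```

```text
[ 0.27324302 -0.05978341  0.61053929]
(array([441.67205811, 130.38980103]), 31.573375701904297, 706)
(array([ 528.78613281, -237.88519287]), np.float32(-0.16490583), (271.47576904296875, 96.9266357421875))
((527.7890625, -238.0489044189453), 15.964677810668945) [ 528.8 -238.1] 163.40625022854664
gap 50.83413782063491 grip 40.06961879320443 tcp [441.49857489 130.07365836  89.56040258]
lift [ 0.2299167   0.0174552  -3.59398948] 42.306190996896476
True 18.875
```

View pics/s3c.png

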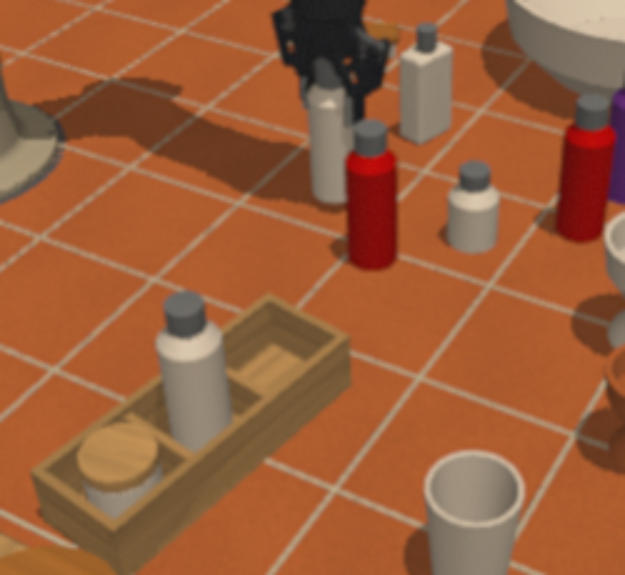

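The crop shows the first bottle upright in the centre at (195,380) and centred within 1 mm. The second is held upright at (330,150), so I'll place it at +88.

```bash
python3 - <<'E'
from h import *
place(88)
p=read_ee_pos()
if 94<p[2]<101:
    command_gripper(1.0); wait(.3); print(read_contact_force())
    c=comp(88); move_straight([c[0],c[1],290],rate=120); reach([440,129,300],down(YAW))
    g=snap('top','t2.png'); print(caddy(g)); P=cloud(g)
    for y in(0,88):
        c=comp(y); m=(np.hypot(P[...,0]-c[0],P[...,1]-c[1])<40)&(P[...,2]>154)
        print(cv2.minEnclosingCircle(P[m][:,:2].astype(np.float32)),c,np.nanpercentile(P[m][:,2],90))
snap('scene','s4.png'); print(read_clock())
E
python3 -c "
import cv2;i=cv2.imread('pics/s4.png');cv2.imwrite('pics/s4c.png',cv2.resize(i[80:310,100:350],None,fx=2.5,fy=2.5))"
```

```text
above [ 543.51240192 -151.26508701  117.99567322] [ 0.55088683  0.27770313 -3.70841663]
touch True [ 543.27528422 -151.36774352   97.63433434] [0.57227936 0.72690761 4.97793757] gap 50.21839644550463 24.3667
[ 0.6793224   0.29873481 -0.22662123]
(array([ 528.72216797, -237.99000549]), np.float32(-0.16356547), (271.766845703125, 96.95640563964844))
((527.5731201171875, -238.38739013671875), 15.872294425964355) [ 528.8 -238.1] 163.90462927636432
((542.3257446289062, -151.6687774658203), 16.218650817871094) [ 543.25420513 -151.29518473] 163.6701322679864
28.1167
```

View pics/s4c.png

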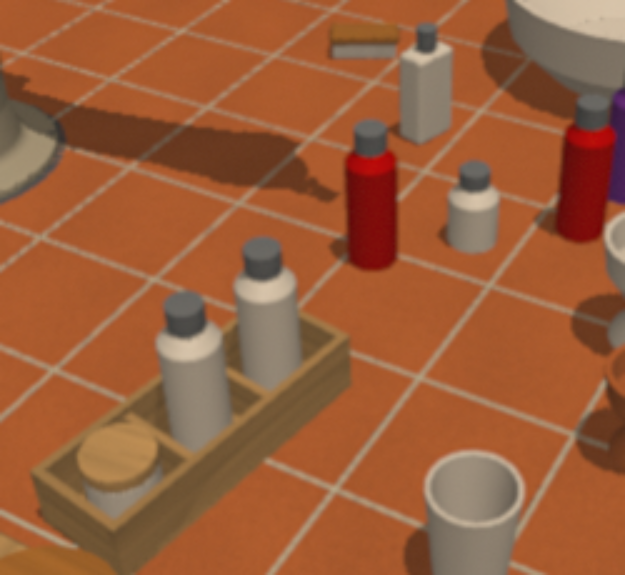

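Both bottles are upright in their compartments at (195,380) and (267,320), the jar is in place at (118,465), and the arm is clear.

```bash
python3 -c "
from rig import *
print(close_job())"
```

```text
the job is handed in; nothing more can be done
None
```

The job is handed in at about 28 s: both tall white bottles stand upright in the two empty compartments, cap centres within about 1.5 mm of the compartment centres, with the jar still in its own; the result wasn't reported back.

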